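Shut down a heated vacuum run: heat off, pump off, vent held open

TASK

Shut the run down with closed fingers: press the red heat key on the blue hotplate fully down and let it up, then push down the raised orange end of the pump box's black rocker so that it tips right over to off, and last press the yellow vent key on the white box fully down and finish while still holding it down. Press gently, pick nothing up, do not push the boxes about, and leave the white and green keys, the vials and everything else alone.

Things in the scene. Friction and masses are not known exactly. Their poses are not given: they have to be found in the camera images.
- stirrer: Blue magnetic stirring hotplate, fixed to the bench: 160 (its x) x 300 (its y) mm, deck 55 mm high. Origin: centre of its underside; z up. Its left (+y) half carries the red and white keys, its right half a 134 mm round metal plate (top at 70 mm, centre at y = -70 mm) with an aluminium block of vials on it, up to 140 mm high. Its whole place and turn vary.
- heat_key (a joint): The red heat key on the hotplate's deck, at x = -35, y = +100 mm of the hotplate. Spring key in a round black housing (42 mm across, 12 mm high), cap 26 mm across; push it down its whole 7 mm travel (1.5 N at first, 5 N at the bottom, then a hard stop). It springs back when let go. 0 = up, 0.007 m = fully down.
- heat_key_top (a point): Centre of the top face of that key's cap (moves down with it). When up it is 23 mm above the deck: 78 mm above the bench on the hotplate, 73 mm on the white box. When down it is still 4 mm proud of the housing.
- stir_key (a joint): The white stir key, at x = +35, y = +100 mm of the hotplate: leave alone. Same make as the red key.
- stir_key_top (a point): Centre of the top face of that key's cap (moves down with it). When up it is 23 mm above the deck: 78 mm above the bench on the hotplate, 73 mm on the white box. When down it is still 4 mm proud of the housing.
- pump_box: Grey switch box of the vacuum pump, 140 (its x) x 90 (its y) x 50 mm high, 0.9 kg, standing loose on rubber feet on the bench. Origin: centre of its underside; z up. It stands left or right of the hotplate, turned by up to 0.5 rad.
- pump_rocker (a joint): Black paddle rocker on the pump box, 80 (along the box's x) x 36 mm, 8 mm thick, pivoting about the box's y axis through its middle, 64 mm above the bench. Positive (0.16 to 0.2 rad) = on: the orange end stands raised. -0.2 rad = off: the orange end is down against its stop. It stays where it is left; friction 0.04 N m (2 N or less pressed near the end).
- rocker_off_end (a point): On the top face of the rocker's orange end, 30 mm from the pivot towards the box's -x and 10 mm from the paddle's tip: the place to push down. It stands about 74 mm above the bench at on and 62 mm at off.
- vent_box: White vacuum gauge box, 140 (its x) x 90 (its y) x 50 mm high, 0.9 kg, standing loose on rubber feet on the bench, on the other side of the hotplate from the pump box. Origin: centre of its underside; z up. Turned by up to 0.5 rad.
- vent_key (a joint): The yellow vent key on top of the white box, at x = -35, y = 0 mm of the box. Spring key in a round black housing (42 mm across, 12 mm high), cap 26 mm across; push it down its whole 7 mm travel (1.5 N at first, 5 N at the bottom, then a hard stop). It springs back when let go. 0 = up, 0.007 m = fully down.
- vent_key_top (a point): Centre of the top face of that key's cap (moves down with it). When up it is 23 mm above the deck: 78 mm above the bench on the hotplate, 73 mm on the white box. When down it is still 4 mm proud of the housing.
- zero_key (a joint): The green zero key on the white box, at x = +35, y = 0 mm: leave alone. Same make as the vent key.
- zero_key_top (a point): Centre of the top face of that key's cap (moves down with it). When up it is 23 mm above the deck: 78 mm above the bench on the hotplate, 73 mm on the white box. When down it is still 4 mm proud of the housing.
- vial_block: Aluminium block 80 x 80 x 45 mm standing loose on the hotplate's plate, with vials in its holes: leave alone. Origin: centre of its underside.
- vial_a: Capped glass vial, 21 mm across, 52 mm tall, in the block: leave alone. Origin: centre of its underside.
- vial_b: Second such vial in the block: leave alone.
- vial_c: Third such vial, standing on the bench in front of the hotplate: leave alone.
- jar: Amber jar, 48 mm across, 65 mm tall, on the bench about 130 mm beyond the pump box (its +x): leave alone. Origin: centre of its underside.
- beaker: Small beaker, 50 mm across, 60 mm tall, on the bench about 130 mm beyond the vent box (its +x): leave alone. Origin: centre of its underside.
- amber_bottle: Amber bottle, 68 mm across, 150 mm tall, at the back: leave alone. Origin: centre of its underside.
Mind the look-alikes: they are no part of the job. What is shaped like the vent_box but pink is not meant.

How it is judged (in metres and radians):
On the way, in this order (a step that is already met when the one before it is completed fails the run):
1. the red heat key is pressed down with the fingers (value of joint heat_key above 0.005 m and contact force between the fingers and heat_key above 0.5 N), for 0.05 s.
2. the pump rocker is tipped over to off, the heat key being up (value of joint pump_rocker below -0.13 rad and value of joint heat_key below 0.002 m), for 0.1 s.
3. the yellow vent key is pressed down with the fingers (value of joint vent_key above 0.005 m and contact force between the fingers and vent_key above 1 N), for 0.2 s.
At the end, for the whole second after the job is handed in: The fingers hold the yellow vent key at least 5 mm down (of 7 mm) with at least 1 N, the rocker is at off (below -0.13 rad), the other keys are up, and both boxes stand within 25 mm of where they were (all of step 2 and all of step 3 and value of joint each of stir_key, zero_key below 0.002 m and distance of each of pump_box, vent_box from where it was at the start of the episode below 0.025 m); the arm keeps its last pose, push and grip.
It fails at once if the white stir key or the green zero key is pressed (over 3 mm) (value of joint any of stir_key, zero_key above 0.003 m).
It fails at once if the vent key is pressed (over 3 mm) while the pump is not yet off (value of joint vent_key above 0.003 m and value of joint pump_rocker above -0.1 rad).
It fails at once if a box is lifted (10 mm) or pushed away (25 mm) (height (world z) of any of pump_box, vent_box above 0.01 m or distance of any of pump_box, vent_box from where it was at the start of the episode above 0.025 m).
It fails at once if something is pressed with more than 40 N (contact force between the fingers and stirrer above 40 N or contact force between the fingers and pump_box above 40 N or contact force between the fingers and vent_box above 40 N).
It fails at once if a vial, the block, the jar, the beaker or the bottle is moved more than 20 mm (distance of any of vial_block, vial_a, vial_b, vial_c, jar, beaker, amber_bottle from where it was at the start of the episode above 0.02 m).
It also fails if it takes over 48 s, if anything falls off the work surface, if the arm or the gripper's body presses on something with over 40 N, if the wrist force passes 120 N, or if a joint passes its speed limit or range.

ROBOT

A 6-joint arm with a two-finger parallel gripper is mounted at the origin on the work surface. World frame = base frame: x ahead of the robot, y to its left, z up, the work surface at z = 0. Lengths are in m, angles in degrees, forces in N, time in s.
With the tool pointing down it reaches from about 0.275 to 0.725 m from the base axis. Payload 5.6 kg.
Tool frame: the origin (TCP) lies between the finger pads; the fingertips stand 19 mm ahead of it and the grasp point (between the pads) is the TCP; z points along the fingers, y is the line along which they close (so a half turn about z gives the same grasp; the last joint's range is limited). The gripper opens to 85 mm and grips with 20 to 120 N. Pads are 22 mm wide; open, the fingers measure 114 mm over their backs; the gripper's body (76 mm by 85 mm) begins 54 mm behind the grasp point. The pads swing forward as they close: fully open they stand 13 mm farther back than shut.
Start: joints at [90.504, 14.616, 6.199, 0, -81.583, -16.306], TCP at [0.15, 0.529, 0.25] pointing down, gripper open.
Joint ranges: [-168.99, 168.99], [-69.2, 112.95], [-62.41, 85.93], [-164.36, 98.24], [-168.68, -3.75], [-174.98, 174.98]. Speed limits (degrees/s): [147.25, 147.25, 180, 180, 180, 180].

INTERFACE

Orientations are given as [roll, pitch, yaw] about the fixed x, y, z axes, in that order (R = Rz(yaw) Ry(pitch) Rx(roll)).
In Python, from plant import sense, eyes, workorder gives the robot as it stands.
- The arm moves only by the tool apply_moves, never from a script. Its argument "plan" is a list of rows, each a list of 7 numbers: the shift along the tool's x, y, z as a fraction of full scale, then the turn, a rotation vector about the tool's x, y, z as a fraction of full scale, then the opening, from 0 (shut) to 1 (fully open). In form: [[tx, ty, tz, wx, wy, wz, fingers], ...]. A call has 1 to 10 rows; each row is the pose to reach, as a shift and turn from the pose commanded when the call began, along the tool's axes at that moment, turning the shorter way round; what a row does not reach only later rows make up. Full scale, the value 1, is 0.3 m for a shift and 360 degrees for a turn. A row lasts 1/10 s, in which the tool goes at most 50 mm and 8.59 degrees, less where a joint would pass 70% of its speed; a pose out of reach is approached as far as the arm can. A call with a number of a shift or a turn outside -1 to 1 is refused whole. A call with a gripper value outside its range is refused whole. The fingers move at their own pace and stop on an object; "squeeze" is the grip in N (left out, the last holds). Time passes only in rows, so rows that repeat a pose let the fingers close. It gives the time, the measured TCP pose, the force, the opening and the grip force at its end, in the units of the state.
- sense(): the state, without advancing time (a new reading comes with each control period).
- eyes.snapshot(name): name is "scene" or "side" or "wrist"; returns a dict with "img" (384x512x3 uint8, red, green, blue), "depth" (384x512 float32, m along the optical axis (not along the pixel's ray), 0 where there is no reading), "K" (3x3 intrinsics, pixels), "rvec" (rotation vector, rad) and "tvec" (3), from world to camera coordinates, as OpenCV has them; the wrist camera has in their place "mount" (4x4, takes a point from camera to tool coordinates, whose origin is the TCP and whose axes are the flange's). Camera axes: x right, y down, z forward; pixel columns grow to the right and rows downward; lengths in m; the calibration is good to about 2 mm. A picture is of the moment at which its call begins: read the wrist's pose just before it.
- workorder.job_done(): hands the job in; it is judged then, once.
The state is a dict: "t": time; "q": joint angles; "joint_velocities": joint speeds; "joint_efforts": joint torques, N m; "tool_pos": TCP position; "ee_rot": TCP orientation; "ft_force": force on the tool from outside, world axes, zero at the start; "moment": the same for the moment, N m; "width": opening from 0.0 (shut) to 1.0 (fully open); "grip_force": force on a finger pad.
Only numpy, scipy, OpenCV 4.12 (cv2) and the standard library are available. Lean on these libraries where they do the work, as an engineer would, in place of code of your own. Each camera call takes 0.05 s, during which the arm holds its last target. There are 200 camera calls.

## Working session

There is one attempt and no reset: what is moved stays moved. The work goes in short steps, Python scripts to look and compute and a tool call to move; the robot and the scene stay as the last step left them, time stands still between calls to the robot, and variables do not carry over. Pictures are saved under pics/ and viewed, at most 10 in all, crops included, and the job is handed in when it is done.

Besides the shell and the picture viewer there is one more tool, called after "Call:" as name(argument=value, ...), one argument or row to a line, values as JSON. apply_moves: Moves the arm, as the interface text tells. Its arguments: {"type":"object","properties":{"plan":{"type":"array"},"squeeze":{"type":"number"}},"required":["plan"]}

```bash
mkdir -p pics; cat > h.py <<'E'
import numpy as np,cv2
from plant import sense,eyes,workorder
from scipy.spatial.transform import Rotation as R
def snap(n):
    s=sense(); d=eyes.snapshot(n)
    if 'mount' in d:
        T=np.eye(4);T[:3,:3]=R.from_euler('xyz',s['ee_rot'],degrees=True).as_matrix();T[:3,3]=s['tool_pos']
        d['cw']=T@np.array(d['mount'])
    else:
        T=np.eye(4);T[:3,:3]=R.from_rotvec(np.ravel(d['rvec'])).as_matrix();T[:3,3]=np.ravel(d['tvec']);d['cw']=np.linalg.inv(T)
    return d
def ray(d,u,v,z):
    r=d['cw'][:3,:3]@np.linalg.inv(d['K'])@np.array([u,v,1.]);o=d['cw'][:3,3]
    return o+r*(z-o[2])/r[2]
def dpt(d,u,v):
    r=np.linalg.inv(d['K'])@np.array([u,v,1.])*d['depth'][int(v),int(u)]
    return d['cw'][:3,:3]@r+d['cw'][:3,3]
def save(d,n,c=None,s=1):
    im=d['img'][:,:,::-1]
    if c: im=im[c[1]:c[3],c[0]:c[2]]
    cv2.imwrite('pics/'+n,cv2.resize(im,None,fx=s,fy=s,interpolation=cv2.INTER_CUBIC))
E
python3 - <<'E'
from h import *
print(sense())
for n in('scene','side'):
    d=snap(n);save(d,n+'0.png',None,1.5);print(n,d['cw'].round(3).tolist())
E
```

```text
{'t': 0.0, 'q': array([ 9.05044424e+01,  1.46555174e+01,  6.12967698e+00, -2.69443748e-02,
       -8.15852797e+01, -1.63061891e+01]), 'joint_velocities': array([-0.07762811,  0.00117702, -0.10248605,  0.01015877, -0.01743305,
       -0.02002282]), 'joint_efforts': array([ 6.14066576e-04, -3.86626589e+01,  2.37936616e+01,  5.36537871e+00,
       -6.20721359e-03,  9.97781058e-06]), 'tool_pos': array([0.14959082, 0.52877283, 0.24936684]), 'ee_rot': array([ 1.79885867e+02, -5.62470578e-03, -1.58057100e+01]), 'ft_force': array([0.19452544, 0.48318186, 0.98336324]), 'moment': array([ 0.01409702,  0.01627516, -0.00426721]), 'grip_force': 0.0, 'width': 0.99752313455252}
scene [[0.207, 0.71, -0.673, 1.267], [0.978, -0.16, 0.133, -0.115], [-0.013, -0.686, -0.728, 0.862], [0.0, 0.0, 0.0, 1.0]]
side [[0.904, -0.299, 0.304, 0.23], [-0.427, -0.645, 0.634, -0.62], [0.007, -0.703, -0.711, 0.822], [0.0, 0.0, 0.0, 1.0]]
```

View pics/scene0.png

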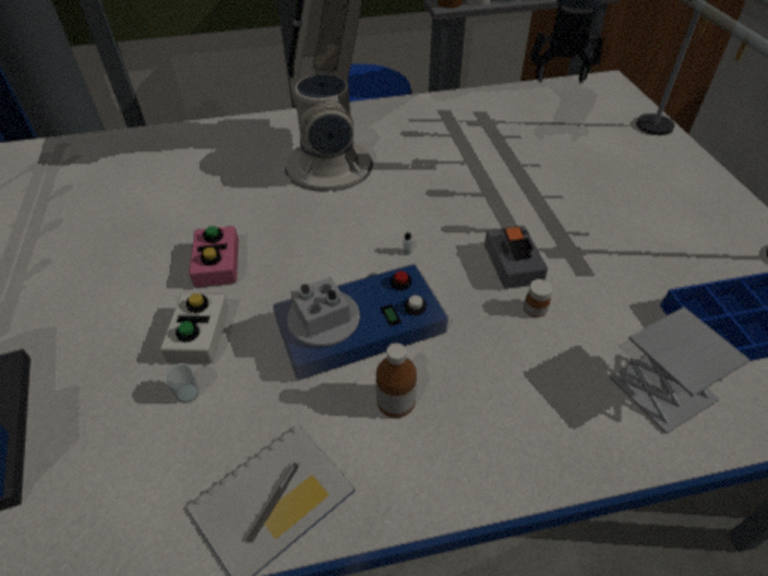

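View pics/side0.png

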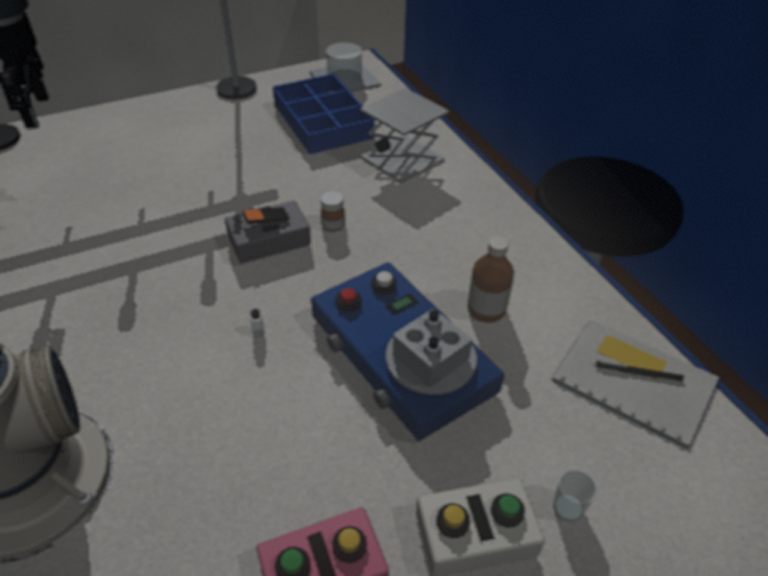

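Scene view (1.5x pixels): red key is at (401,279) with the white stir key at (415,304) beside it. The orange rocker end is at (515,234). The white box has its yellow key at (197,300) and green at (187,329). The pink decoy box has yellow at (210,255) and green at (213,233). My targets are red (401,279), orange (515,234), and the yellow key on the white box (197,300). Next I'll measure them in both views.

```bash
python3 - <<'E'
from h import *
rng={'red':((170,6),150,50,.078),'orange':((6,16),150,60,.074),'yellow':((17,32),120,60,.073),'green':((50,80),100,40,.073)}
for n in('scene','side'):
    d=snap(n);hsv=cv2.cvtColor(d['img'],cv2.COLOR_RGB2HSV);H,S,V=[hsv[:,:,i].astype(int) for i in range(3)]
    for k,((a,b),s,v,z) in rng.items():
        m=(((H>=a)|(H<=b)) if a>b else ((H>=a)&(H<=b)))&(S>s)&(V>v)
        N,_,st,c=cv2.connectedComponentsWithStats(m.astype(np.uint8))
        for i in range(1,N):
            if 25<st[i,4]<1500:
                p=ray(d,*c[i],z)
                if .2<np.hypot(*p[:2])<.8: print(n,k,st[i,4],c[i].round(1),p.round(4),'depth',dpt(d,*c[i]).round(4))
    if n=='scene': save(d,'crop.png',(100,130,390,260),2.6)
E
```

```text
scene red 49 [267.3 183.9] [0.5193 0.0716 0.078 ] depth [0.5155 0.0725 0.074 ]
scene orange 75 [342.7 155.5] [0.4461 0.3323 0.074 ] depth [0.444  0.3334 0.072 ]
scene orange 118 [270.6 249.3] [0.7411 0.0276 0.074 ] depth [0.7656 0.0209 0.1108]
scene yellow 49 [139.5 168. ] [ 0.3614 -0.2946  0.073 ] depth [ 0.3593 -0.295   0.0712]
scene yellow 53 [130.3 199.3] [ 0.4886 -0.3204  0.073 ] depth [ 0.488  -0.3205  0.0724]
scene green 34 [141.1 153.7] [ 0.2942 -0.2894  0.073 ] depth [ 0.2931 -0.2896  0.0721]
scene green 37 [260.1 209.1] [0.6048 0.031  0.073 ] depth [0.5918 0.0338 0.0575]
scene green 68 [123.8 218. ] [ 0.5551 -0.3368  0.073 ] depth [ 0.5563 -0.3364  0.0743]
side red 33 [231.8 195.9] [0.5125 0.069  0.078 ] depth [0.5127 0.0695 0.0775]
side orange 53 [169.1 142.9] [0.4413 0.33   0.074 ] depth [0.4425 0.3351 0.0699]
side yellow 156 [302.4 343.3] [ 0.4792 -0.3235  0.073 ] depth [ 0.4802 -0.3222  0.0698]
side yellow 169 [232.5 359.3] [ 0.3534 -0.2974  0.073 ] depth [ 0.3533 -0.2976  0.0736]
side green 116 [339.1 335.8] [ 0.5472 -0.3393  0.073 ] depth [ 0.5477 -0.3389  0.072 ]
side green 141 [193.9 372.9] [ 0.284  -0.2915  0.073 ] depth [ 0.2843 -0.2899  0.0692]
```

View pics/crop.png

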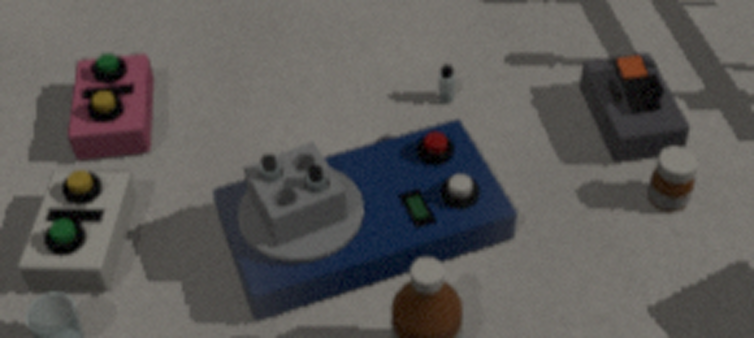

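The crop confirms the choice: yellow on the white box, not the pink one, and the measured yellow–green spacing is about 70 mm as it should be. Next I'll compute the moves to hover points.

```bash
cat >> h.py <<'E'
def go(p,yaw=None):
    s=sense();Rm=R.from_euler('xyz',s['ee_rot'],degrees=True)
    G=R.from_euler('xyz',[180,0,s['ee_rot'][2] if yaw is None else yaw],degrees=True)
    print('from',s['t'],s['tool_pos'].round(4),s['ee_rot'].round(2),'f',s['ft_force'].round(1))
    print('shift/.3',(Rm.inv().apply(np.array(p)-s['tool_pos'])/.3).round(4),'turn/360',((Rm.inv()*G).as_rotvec(degrees=True)/360).round(4))
E
python3 -c "
from h import *
go([.514,.070,.19]);go([.514,.070,.19],-90);print(eyes.snapshot('wrist')['mount'])"
```

```text
from 0.2 [0.1497 0.529  0.2497] [ 1.7993e+02 -1.0000e-02 -1.5810e+01] f [0.4 0.5 0.7]
shift/.3 [1.5852 1.141  0.2006] turn/360 [ 0.0002 -0.     -0.    ]
from 0.2 [0.1497 0.529  0.2497] [ 1.7993e+02 -1.0000e-02 -1.5810e+01] f [0.4 0.5 0.7]
shift/.3 [1.5852 1.141  0.2006] turn/360 [ 2.000e-04 -1.000e-04  2.061e-01]
[[ 1.97526627e-05 -9.65335329e-01 -2.61012840e-01  6.60718618e-02]
 [ 9.99999661e-01 -1.95900194e-04  8.00198312e-04  1.07997099e-03]
 [-8.23592167e-04 -2.61012767e-01  9.65334997e-01 -1.23426833e-01]
 [ 0.00000000e+00  0.00000000e+00  0.00000000e+00  1.00000000e+00]]
```

Call:
apply_moves(
  plan=[
    [0.8,0.57,0.05,0,0,0,0],
    [0.8,0.57,0.05,0,0,0,0],
    [0.8,0.57,0.05,0,0,0,0],
    [0.8,0.57,0.05,0,0,0,0],
    [0.8,0.57,0.05,0,0,0,0],
    [0.8,0.57,0.05,0,0,0,0],
    [0.8,0.57,0.05,0,0,0,0],
    [0.8,0.57,0.05,0,0,0,0],
  ],
  squeeze=20,
)

```text
t: 1.05
tool_pos: [0.3346, 0.2985, 0.2353]
ee_rot: [-180.0, 0.0, -15.9]
ft_force: [0.4, 0.4, 0.5]
width: -0.0
grip_force: 0.0
```

Call:
apply_moves(
  plan=[
    [0.785,0.57,0.15,0,0,0,0],
    [0.785,0.57,0.15,0,0,0,0],
    [0.785,0.57,0.15,0,0,0,0],
    [0.785,0.57,0.15,0,0,0,0],
    [0.785,0.57,0.15,0,0,0,0],
    [0.785,0.57,0.15,0,0,0,0],
    [0.785,0.57,0.15,0,0,0,0],
    [0.785,0.57,0.15,0,0,0,0],
    [0.785,0.57,0.15,0,0,0,0],
  ],
)

```text
t: 1.95
tool_pos: [0.5139, 0.072, 0.1904]
ee_rot: [-180.0, -0.0, -15.7]
ft_force: [-0.5, -0.4, 0.3]
width: -0.0
grip_force: 0.0
```

```bash
cat >> h.py <<'E'
RNG={'red':((170,6),150,40,.078),'orange':((6,16),150,50,.074),'yellow':((17,32),120,50,.073),'green':((50,80),100,40,.073)}
def look(*ks):
    d=snap('wrist');hsv=cv2.cvtColor(d['img'],cv2.COLOR_RGB2HSV);H,S,V=[hsv[:,:,i].astype(int) for i in range(3)]
    for k in ks:
        (a,b),s,v,z=RNG[k]
        m=(((H>=a)|(H<=b)) if a>b else ((H>=a)&(H<=b)))&(S>s)&(V>v)
        N,_,st,c=cv2.connectedComponentsWithStats(m.astype(np.uint8))
        for i in range(1,N):
            if st[i,4]>100: print(k,st[i],c[i].round(1),ray(d,*c[i],z).round(4),'depth',dpt(d,*c[i]).round(4))
    return d
E
python3 - <<'E'
from h import *
s=sense();print(s['t'],s['q'].round(1),s['width']);d=look('red');save(d,'w1.png',None,1)
go([.514,.070,.13])
E
```

```text
1.95 [ 25.3  12.6  -5.2  -0.  -72.1  49. ] -6.0874067291302095e-05
red [239 182  30  31 731] [253.5 196.8] [0.5157 0.0716 0.078 ] depth [0.5155 0.0716 0.0771]
from 2.0 [0.5139 0.0721 0.1906] [-1.7997e+02 -2.0000e-02 -1.5680e+01] f [-0.4  0.5 -0.5]
shift/.3 [0.0023 0.0068 0.2019] turn/360 [-0.0001 -0.0001  0.    ]
```

View pics/w1.png

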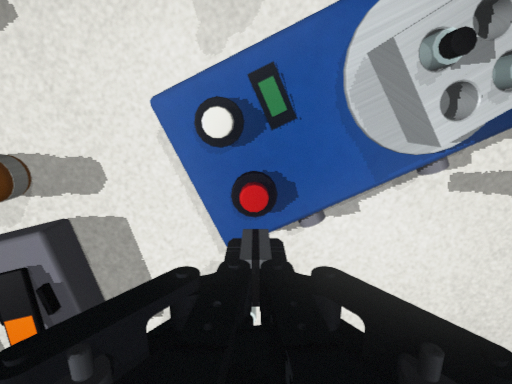

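The wrist view shows the red cap at (254,197) and the closed fingertips at (257,245). The red cap comes out at (0.516, 0.072, 0.078), which matches the given height. Descend onto it now.

Call:
apply_moves(
  plan=[
    [0.006,0,0.15,0,0,0,0],
    [0.006,0,0.28,0,0,0,0],
    [0.006,0,0.3,0,0,0,0],
    [0.006,0,0.31,0,0,0,0],
    [0.006,0,0.315,0,0,0,0],
    [0.006,0,0.32,0,0,0,0],
    [0.006,0,0.325,0,0,0,0],
    [0.006,0,0.33,0,0,0,0],
    [0.006,0,0.33,0,0,0,0],
  ],
)

```text
t: 2.9
tool_pos: [0.517, 0.0706, 0.0922]
ee_rot: [-179.9, -0.1, -15.8]
ft_force: [0.5, 1.2, 4.1]
width: 0.0
grip_force: 1.9
```

Call:
apply_moves(
  plan=[
    [0,0,0.004,0,0,0,0],
    [0,0,0.008,0,0,0,0],
    [0,0,0.009,0,0,0,0],
    [0,0,0.009,0,0,0,0],
  ],
)

```text
t: 3.3
tool_pos: [0.517, 0.0706, 0.09]
ee_rot: [-179.9, -0.2, -15.8]
ft_force: [-1.2, 2.6, 10.4]
width: -0.001
grip_force: 5.1
```

At 10 N the key is at its hard stop. I'll lift and work out the hover over the rocker.

Call:
apply_moves(
  plan=[
    [0,0,-0.1,0,0,0,0],
    [0,0,-0.3,0,0,0,0],
    [0,0,-0.33,0,0,0,0],
    [0,0,-0.33,0,0,0,0],
  ],
)

```text
t: 3.7
tool_pos: [0.5167, 0.07, 0.1902]
ee_rot: [-179.9, -0.2, -15.8]
ft_force: [-0.2, -0.7, -0.6]
width: -0.001
grip_force: 0.0
```

```bash
python3 -c "
from h import *
look('red');go([.43,.325,.19])"
```

```text
red [238 186  30  31 725] [252.5 200.8] [0.5158 0.0715 0.078 ] depth [0.5157 0.0715 0.0779]
from 3.75 [0.5156 0.07   0.1879] [-179.98    0.    -15.83] f [-0.5 -1.  -0.7]
shift/.3 [-0.5063 -0.7401 -0.0066] turn/360 [-0.0001  0.     -0.    ]
```

Call:
apply_moves(
  plan=[
    [-0.505,-0.74,0,0,0,0,0],
    [-0.505,-0.74,0,0,0,0,0],
    [-0.505,-0.74,0,0,0,0,0],
    [-0.505,-0.74,0,0,0,0,0],
    [-0.505,-0.74,0,0,0,0,0],
    [-0.505,-0.74,0,0,0,0,0],
    [-0.505,-0.74,0,0,0,0,0],
    [-0.505,-0.74,0,0,0,0,0],
  ],
)

```text
t: 4.55
tool_pos: [0.4297, 0.3242, 0.1857]
ee_rot: [179.8, 0.1, -15.8]
ft_force: [-0.4, 0.1, 0.8]
width: 0.001
grip_force: 0.0
```

```bash
python3 - <<'E'
from h import *
d=look('orange');save(d,'w2.png',None,1);go([.444,.332,.11])
E
```

```text
orange [ 217  167   43   43 1330] [238.1 188.1] [0.4422 0.3338 0.074 ] depth [0.4418 0.334  0.0722]
from 4.6 [0.4301 0.3238 0.1862] [ 1.7983e+02  8.0000e-02 -1.5820e+01] f [-0.  -0.2  0.7]
shift/.3 [ 0.0373 -0.0397  0.2538] turn/360 [0.0005 0.0002 0.    ]
```

View pics/w2.png

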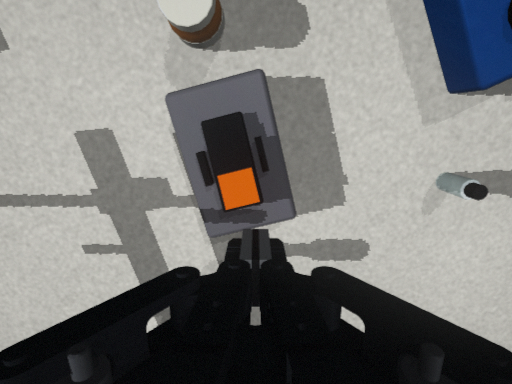

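Orange end is at (238,188), with the paddle running from its tip (243,209) to its far end (226,115). The push point is about (0.437, 0.334). Push down slowly.

Call:
apply_moves(
  plan=[
    [0.013,-0.04,0.15,0,0,0,0],
    [0.013,-0.04,0.27,0,0,0,0],
    [0.013,-0.04,0.29,0,0,0,0],
    [0.013,-0.04,0.3,0,0,0,0],
    [0.013,-0.04,0.31,0,0,0,0],
    [0.013,-0.04,0.32,0,0,0,0],
    [0.013,-0.04,0.33,0,0,0,0],
    [0.013,-0.04,0.335,0,0,0,0],
    [0.013,-0.04,0.335,0,0,0,0],
  ],
)

```text
t: 5.5
tool_pos: [0.4377, 0.3358, 0.0875]
ee_rot: [-179.9, -0.0, -15.8]
ft_force: [-0.1, 0.3, 0.6]
width: 0.003
grip_force: 0.3
```

Call:
apply_moves(
  plan=[
    [0,0,0.005,0,0,0,0],
    [0,0,0.01,0,0,0,0],
    [0,0,0.013,0,0,0,0],
    [0,0,0.013,0,0,0,0],
  ],
)

```text
t: 5.9
tool_pos: [0.4375, 0.3358, 0.0833]
ee_rot: [-180.0, 0.0, -15.8]
ft_force: [-2.3, 1.1, 3.9]
width: 0.001
grip_force: 1.7
```

Call:
apply_moves(
  plan=[
    [0,0,0.004,0,0,0,0],
    [0,0,0.008,0,0,0,0],
    [0,0,0.008,0,0,0,0],
  ],
)

```text
t: 6.2
tool_pos: [0.4376, 0.3359, 0.0828]
ee_rot: [-179.9, -0.0, -15.8]
ft_force: [-7.5, -0.6, 15.6]
width: 0.0
grip_force: 8.3
```

The force rises steeply, so the rocker is against its stop. Lift back to where the earlier look was taken and check.

Call:
apply_moves(
  plan=[
    [0,0,-0.1,0,0,0,0],
    [0,0,-0.3,0,0,0,0],
    [-0.013,0.04,-0.36,0,0,0,0],
    [-0.013,0.04,-0.36,0,0,0,0],
  ],
)

```text
t: 6.6
tool_pos: [0.4321, 0.3256, 0.1935]
ee_rot: [-179.6, -0.3, -15.8]
ft_force: [0.2, 1.1, 0.1]
width: -0.002
grip_force: 0.0
```

```bash
python3 - <<'E'
from h import *
d=look('orange');Hh=cv2.cvtColor(d['img'],cv2.COLOR_RGB2HSV)
m=((Hh[:,:,0]>5)&(Hh[:,:,0]<17)&(Hh[:,:,1]>150)&(Hh[:,:,2]>50));m[:,:180]=0;m[240:]=0;m[:120]=0
v,u=np.nonzero(m);P=np.array([dpt(d,a,b) for a,b in zip(u,v)])
A=np.c_[P[:,:2]-P[:,:2].mean(0),np.ones(len(P))];k=np.linalg.lstsq(A,P[:,2],rcond=None)[0];print('slope',k.round(3), 'off => +x slope +0.2')
go([.475,-.3,.25]);go([.475,-.318,.25],-105)
E
```

```text
orange [ 223  170   41   37 1071] [243.2 188.1] [0.4429 0.3329 0.074 ] depth [0.4407 0.3341 0.0637]
slope [ 0.352 -0.085  0.064] off => +x slope +0.2
from 6.65 [0.4312 0.3252 0.1908] [-1.7979e+02 -1.1000e-01 -1.5820e+01] f [-0.5 -0.2 -1.1]
shift/.3 [ 0.709   1.9645 -0.2033] turn/360 [-0.0006 -0.0003  0.    ]
from 6.65 [0.4312 0.3252 0.1908] [-1.7979e+02 -1.1000e-01 -1.5820e+01] f [-0.5 -0.2 -1.1]
shift/.3 [ 0.7253  2.0223 -0.2034] turn/360 [-7.000e-04  2.000e-04  2.477e-01]
```

The orange end now sits at 0.064 m and slopes down towards its tip, so the rocker is off. Next I'll traverse high to the white box.

Call:
apply_moves(
  plan=[
    [0.1,0.2,-0.2,0,0,0,0],
    [0.35,0.98,-0.2,0,0,0,0],
    [0.35,0.98,-0.2,0,0,0,0],
    [0.35,0.98,-0.2,0,0,0,0],
    [0.35,0.98,-0.2,0,0,0,0],
    [0.35,0.98,-0.2,0,0,0,0],
    [0.35,0.98,-0.2,0,0,0,0],
    [0.35,0.98,-0.2,0,0,0,0],
    [0.35,0.98,-0.2,0,0,0,0],
  ],
)

```text
t: 7.55
tool_pos: [0.4511, 0.0129, 0.2475]
ee_rot: [179.9, 0.1, -15.9]
ft_force: [-0.2, 0.0, 0.4]
width: 0.001
grip_force: 0.0
```

Call:
apply_moves(
  plan=[
    [0.33,0.98,0,0,0,0,0],
    [0.33,0.98,0,0,0,0,0],
    [0.33,0.98,0,0,0,0,0],
    [0.33,0.98,0,0,0,0,0],
    [0.33,0.98,0,0,0,0,0],
    [0.33,0.98,0,0,0,0,0],
    [0.33,0.98,0,0,0,0,0],
    [0.33,0.98,0.2,0,0,0,0],
    [0.33,0.98,0.2,0,0,0,0],
    [0.33,0.98,0.2,0,0,0,0],
  ],
)

```text
t: 8.55
tool_pos: [0.4658, -0.2948, 0.1866]
ee_rot: [-180.0, 0.4, -15.7]
ft_force: [-0.3, -0.3, 0.2]
width: 0.001
grip_force: 0.0
```

```bash
python3 - <<'E'
from h import *
print(sense()['q'].round(1))
d=look('yellow','green');save(d,'w3.png',None,1);go([.483,-.322,.11])
E
```

```text
[-16.1  16.5  -0.5  -0.  -73.3  90.4]
yellow [264 156  31  31 756] [279.2 170.9] [ 0.4824 -0.3218  0.073 ] depth [ 0.4825 -0.3218  0.0732]
green [262  66  34  35 909] [278.5  83.2] [ 0.5492 -0.3384  0.073 ] depth [ 0.5492 -0.3385  0.0727]
from 8.6 [ 0.467  -0.2956  0.189 ] [ 1.7995e+02  9.0000e-02 -1.5690e+01] f [ 0.  -0.3  0.2]
shift/.3 [0.0756 0.0701 0.2633] turn/360 [0.0001 0.0002 0.    ]
```

View pics/w3.png

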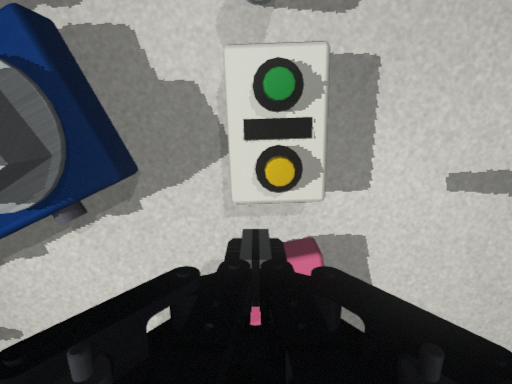

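The white box shows yellow at (279,171) and green at (279,84), 69 mm apart, with yellow at a height of 0.073 as expected. Descend onto the yellow key.

Call:
apply_moves(
  plan=[
    [0.073,0.07,0.1,0,0,0,0],
    [0.073,0.07,0.24,0,0,0,0],
    [0.073,0.07,0.29,0,0,0,0],
    [0.073,0.07,0.31,0,0,0,0],
    [0.073,0.07,0.32,0,0,0,0],
    [0.073,0.07,0.33,0,0,0,0],
    [0.073,0.07,0.335,0,0,0,0],
    [0.073,0.07,0.34,0,0,0,0],
    [0.073,0.07,0.34,0,0,0,0],
  ],
)

```text
t: 9.5
tool_pos: [0.4833, -0.3229, 0.0881]
ee_rot: [180.0, -0.2, -15.8]
ft_force: [2.2, 0.5, 3.0]
width: 0.0
grip_force: 1.7
```

Call:
apply_moves(
  plan=[
    [0,0,0.004,0,0,0,0],
    [0,0,0.008,0,0,0,0],
    [0,0,0.01,0,0,0,0],
    [0,0,0.011,0,0,0,0],
    [0,0,0.011,0,0,0,0],
  ],
)

```text
t: 10.0
tool_pos: [0.4832, -0.3229, 0.085]
ee_rot: [180.0, -0.2, -15.8]
ft_force: [2.0, 1.2, 10.0]
width: 0.002
grip_force: 4.9
```

The yellow key is on its hard stop at 10 N. Hold briefly, check it's steady, and hand in.

Call:
apply_moves(
  plan=[
    [0,0,0,0,0,0,0],
    [0,0,0,0,0,0,0],
    [0,0,0,0,0,0,0],
    [0,0,0,0,0,0,0],
  ],
)

```text
t: 10.4
tool_pos: [0.4831, -0.3229, 0.085]
ee_rot: [180.0, -0.2, -15.8]
ft_force: [2.4, 2.6, 10.0]
width: -0.001
grip_force: 4.8
```

```bash
python3 -c "
from h import *
s=sense();print(s['tool_pos'],s['ft_force'])
d=snap('scene');p=dpt(d,342.7,155.5);print(p)
if s['ft_force'][2]>6: print(workorder.job_done())"
```

```text
[ 0.48313743 -0.32291711  0.08504211] [2.40858599 2.58536858 9.95770091]
[0.43095544 0.3405403  0.05965495]
the job is handed in; nothing more can be done
None
```

The job is handed in, though no verdict came back: the red heat key was pressed to its stop and sprang back up, the pump rocker was tipped to off, and the yellow vent key on the white box was held fully down at about 10 N.

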